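Pull the vent hatch shut with the hooked pole

TASK

The little glazed vent hatch on the counter stands open, away from the robot. Take the hooked pole from the wooden rest (not the straight honing rod, which stays where it lies), drop its hook into the ring eye on top of the hatch panel and swing the panel fully shut with it. Then unhook the pole and lay it back across both trestles of the rest, lengthwise as it lay and hook pointing down, and let go.

Things in the scene. Friction and masses are not known exactly. Their poses are not given: they have to be found in the camera images.
- pole: Hooked pole, 70-130 g: square teak handle 16 x 16 mm (x = -160 to +80 mm), then an 8 mm steel rod to x = +160, its end bent down as a hook pin reaching 45 mm below the axis. Origin on the axis near the mass centre, midway between the trestles: grasp here. x to the hook, z up. Lies level in one lane of the rest, axis 73 mm above the counter; axes of pole and honing rod at least 80 mm apart.
- pole_tip (a point): The lower end of the pole's hook pin: at x = +160, y = 0, z = -45 mm in the pole's frame.
- rod: The straight honing rod, not to be used: same teak handle (16 x 16 mm, x = -160 to +80 mm), but with a round steel guard 32 mm across at the handle's end, and a shorter straight steel rod 10 mm thick to x = +130 mm, no hook. Origin and axes as for the pole.
- rest: Fixed teak rest, base 190 x 190 x 10 mm, two trestles 20 mm thick at x = -100 and +55 mm, 190 mm long in y, flat tops 65 mm above the counter. 7 mm high lips at y = -91, 0, +91 mm leave two lanes 83 mm wide (centres y = +-46). Origin on the counter; x along the poles, to the hook end; poles lie with their origin within about 10 mm of x = 0, axis 73 mm up.
- ring_eye (a point): Centre of the steel ring eye on top of the hatch panel: ring lying level (hole vertical), hole 36 mm across, bar 7 mm thick, 240 mm above the counter, 150 mm from the hinge axis, on a stalk at its hinge side. The panel's top edge is 40 mm below the ring; the fixed frame's top is at 190 mm. Nothing of the hatch stands higher than the ring.
- vent_hinge (a point): Point on the panel's vertical hinge axis (right-hand side seen from the robot), at the ring's height. The panel is aluminium and glass, 202 mm wide, 22 to 200 mm above the counter, on the far side of a fixed aluminium frame 240 mm wide (base 90 mm deep).
- vent (a joint): Opening angle of the hatch panel in rad: 0 fully shut (panel flat against its frame, a stop), starts 0.55 to 0.9, at most 1.1. Growing values swing it away from the robot: clockwise seen from above, so it shuts counter-clockwise about vent_hinge. The hinge is stiff enough to stay where it is left; about 1 N at the ring moves it.

How it is judged:
By the outcome, as a careful person would: the job done as asked, in the order asked, and still so for the second after the job is handed in, with the robot touching nothing.
It also fails if it takes over 56 s, if anything falls off the work surface, if the arm or the gripper's body presses on something with over 40 N, if the wrist force passes 120 N, or if a joint passes its speed limit or range.

ROBOT

A 6-joint arm with a two-finger parallel gripper is mounted at the origin on the work surface. World frame = base frame: x ahead of the robot, y to its left, z up, the work surface at z = 0. Lengths are in mm, angles in degrees, forces in N, time in s.
With the tool pointing down it reaches from about 350 to 850 mm from the base axis. Payload 8.1 kg.
Tool frame: the origin (TCP) lies between the finger pads; the fingertips stand 22 mm ahead of it and the grasp point (between the pads) lies 3 mm ahead of it; z points along the fingers, y is the line along which they close (so a half turn about z gives the same grasp; the last joint's range is limited). The gripper opens to 85 mm and grips with 20 to 120 N. Pads are 22 mm wide; open, the fingers measure 114 mm over their backs; the gripper's body (76 mm by 85 mm) begins 54 mm behind the grasp point. The pads swing forward as they close: fully open they stand 13 mm farther back than shut.
Start: joints at [66.497, 7.471, 85.268, -0, 87.261, -4.893], TCP at [191.45, 568.641, 253.292] pointing down, gripper open.
Joint ranges: [-169.43, 169.43], [-51.17, 129.36], [1.28, 143.12], [-76.62, 256.62], [0, 156.53], [-152.29, 152.29]. Speed limits (degrees/s): [136.94, 136.94, 159.86, 180, 180, 180].

INTERFACE

Orientations are given as [roll, pitch, yaw] about the fixed x, y, z axes, in that order (R = Rz(yaw) Ry(pitch) Rx(roll)).
In Python, from bench import r, vision gives the robot as it stands.
- The arm moves only by the tool step_arm, never from a script. Its argument "targets" is a list that holds one entry, the list of rows, each a list of 6 numbers: the shift along the world's x, y, z in mm, then the turn, a rotation vector about the world's x, y, z in rad. In form: [[[x, y, z, rx, ry, rz], ...]]. A call has 1 to 12 rows; each row is the pose to reach, as a shift and turn from the pose commanded when the call began; what a row does not reach only later rows make up. A row lasts 1/12 s, in which the tool goes at most 41.7 mm and 7.16 degrees, less where a joint would pass 70% of its speed; a pose out of reach is approached as far as the arm can. A call with a gripper value outside its range is refused whole. "fingers" is the gripper's target within -1 to 1 (shut at 1, half-way at 0, fully open at -1), set as the call begins (left out, the last holds). The fingers move at their own pace and stop on an object; "newtons" is the grip in N (left out, the last holds). Time passes only in rows, so rows that repeat a pose let the fingers close. It gives the time, the measured TCP pose, the force, the opening and the grip force at its end, in the units of the state.
- r.sense(): the state, without advancing time (a new reading comes with each control period).
- vision.snapshot(name): name is "side" or "top"; returns a dict with "img" (400x640x3 uint8, blue, green, red), "mtx" (3x3 intrinsics, pixels), "eye" and "attitude" of the camera in the world. Camera axes: x right, y up, looking along -z (the intrinsics and any distortion apply to the point x, -y, -z); pixel columns grow to the right and rows downward; lengths in mm; the calibration is good to about 2 mm. A picture is of the moment at which its call begins. There is no depth.
- r.hand_in(): hands the job in; it is judged then, once.
The state is a dict: "time": time; "joint_pos": joint angles; "qd": joint speeds; "joint_efforts": joint torques, N m; "tool_pos": TCP position; "tcp_rot": TCP orientation; "ft_force": force on the tool from outside, world axes, zero at the start; "wrist_torque": the same for the moment, N m; "finger_gap": finger opening in mm; "grip_force": force on a finger pad.
Only numpy, scipy, OpenCV 4.12 (cv2) and the standard library are available. Lean on these libraries where they do the work, as an engineer would, in place of code of your own. Each camera call takes 0.05 s, during which the arm holds its last target. There are 200 camera calls.

## Working session

There is one attempt and no reset: what is moved stays moved. The work goes in short steps, Python scripts to look and compute and a tool call to move; the robot and the scene stay as the last step left them, time stands still between calls to the robot, and variables do not carry over. Pictures are saved under pics/ and viewed, at most 10 in all, crops included, and the job is handed in when it is done.

Besides the shell and the picture viewer there is one more tool, called after ">>>" as name(argument=value, ...) on one line, values as JSON. step_arm: Moves the arm, as the interface text tells. Its arguments: {"type":"object","properties":{"targets":{"type":"array"},"fingers":{"type":"number"},"newtons":{"type":"number"}},"required":["targets"]}

```bash
ls; mkdir -p pics; python3 - <<'E'
from bench import r, vision
import cv2
for n in("side","top"):
    s=vision.snapshot(n); cv2.imwrite(f"pics/{n}0.png",s["img"]); print({k:v for k,v in s.items() if k!="img"})
print(r.sense())
E
```

```text
pics
{'mtx': array([[366.07154388,   0.        , 318.98819838],
       [  0.        , 366.07154388, 205.47152871],
       [  0.        ,   0.        ,   1.        ]]), 'eye': array([ 449.64210465, -807.98305469,  696.97754027]), 'attitude': array([55.38784309, -0.49835472, -4.97980458])}
{'mtx': array([[383.16957489,   0.        , 312.95433353],
       [  0.        , 383.16957489, 201.70161918],
       [  0.        ,   0.        ,   1.        ]]), 'eye': array([ 342.52551499,  -21.63749284, 1049.10697322]), 'attitude': array([  9.5631642 ,   1.49585389, -89.06941631])}
{'time': 0.1, 'joint_pos': array([ 6.65000661e+01,  7.51286626e+00,  8.53230521e+01,  1.95714157e-03,
        8.72593835e+01, -4.89395054e+00]), 'qd': array([ 0.02806567, -0.087342  , -0.16380342, -0.03233672, -0.13643843,
        0.01240642]), 'joint_efforts': array([ 1.14076654e-03, -5.70951498e+01, -5.01943803e+01, -1.86561056e-04,
        8.05978751e-03,  3.85413011e-05]), 'tool_pos': array([191.23338102, 568.23927917, 252.32741976]), 'tcp_rot': array([-1.79905212e+02, -1.00779785e-02,  1.61393913e+02]), 'ft_force': array([0.21708506, 0.13764747, 0.01469921]), 'wrist_torque': array([-0.05797159,  0.0231924 , -0.03803592]), 'grip_force': 0.0, 'finger_gap': 85.56380111925417}
```

View pics/side0.png

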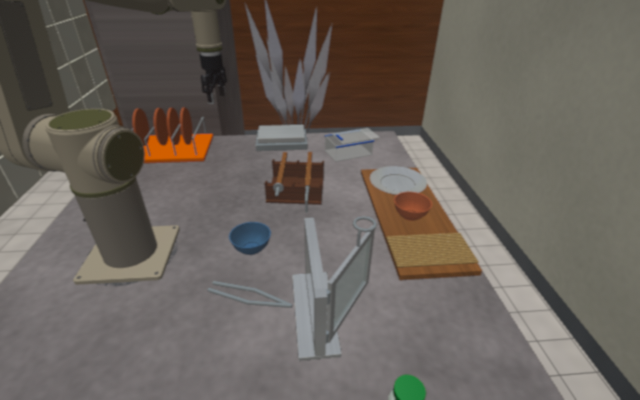

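View pics/top0.png

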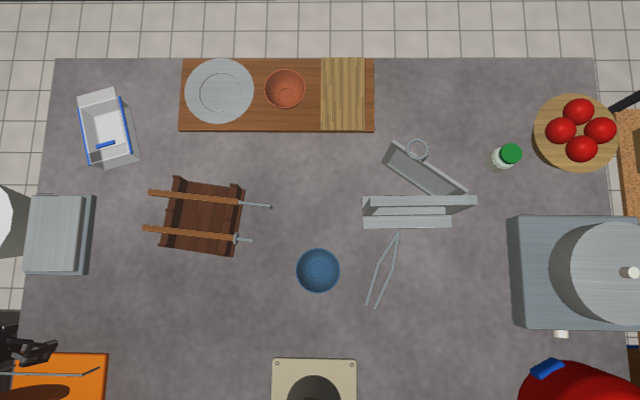

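The top view shows the hooked pole in the upper lane, from (148,191) to the hook at (271,206). The rod with its guard at (236,238) lies in the lower lane. The ring is at about (418,148) and the hinge end of the panel at about (466,190). In the side view the ring is at about (364,226).

```bash
cat > h.py <<'E'
from bench import r, vision
import cv2, numpy as np
from scipy.spatial.transform import Rotation as Rot
np.set_printoptions(precision=1,suppress=True)
def ray(s,u,v):
    p=cv2.undistortPoints(np.array([[[u,v]]],float),s["mtx"],None)[0,0]
    return s["eye"],Rot.from_euler("xyz",s["attitude"],degrees=True).apply([p[0],-p[1],-1])
def onz(s,u,v,z):
    e,d=ray(s,u,v); return e+d*(z-e[2])/d[2]
def tri(s1,p1,s2,p2):
    a,d=ray(s1,*p1); b,e=ray(s2,*p2)
    t=np.linalg.lstsq(np.c_[d,-e],b-a,rcond=None)[0]
    P,Q=a+d*t[0],b+e*t[1]; return (P+Q)/2,np.linalg.norm(P-Q)
def px(s,P):
    q=Rot.from_euler("xyz",s["attitude"],degrees=True).inv().apply(np.array(P,float)-s["eye"]); q=q*[1,-1,-1]
    q=s["mtx"]@q; return q[:2]/q[2]
E
python3 - <<'E'
from h import *
t=vision.snapshot("top");s=vision.snapshot("side")
z=lambda i,x,y,w,h,k:cv2.resize(i[y:y+h,x:x+w],None,fx=k,fy=k,interpolation=cv2.INTER_CUBIC)
# top crops 5x: rest (140..290,170..260), hatch (355..485,135..235)
a=z(t["img"],140,170,150,60,5)
a2=z(t["img"],360,130,125,70,4)
b=z(s["img"],345,205,60,70,4)
c=np.zeros((600,800,3),np.uint8); c[:300,:750]=a; c[310:590,:500]=a2; c[310:590,520:760]=b
cv2.imwrite("pics/z0.png",c)
hsv=cv2.cvtColor(t["img"],cv2.COLOR_BGR2HSV); print(hsv[197,195],hsv[201,220],hsv[215,210])
E
```

```text
[ 13 149 132] [ 13 150 133] [ 10 135  87]
```

View pics/z0.png

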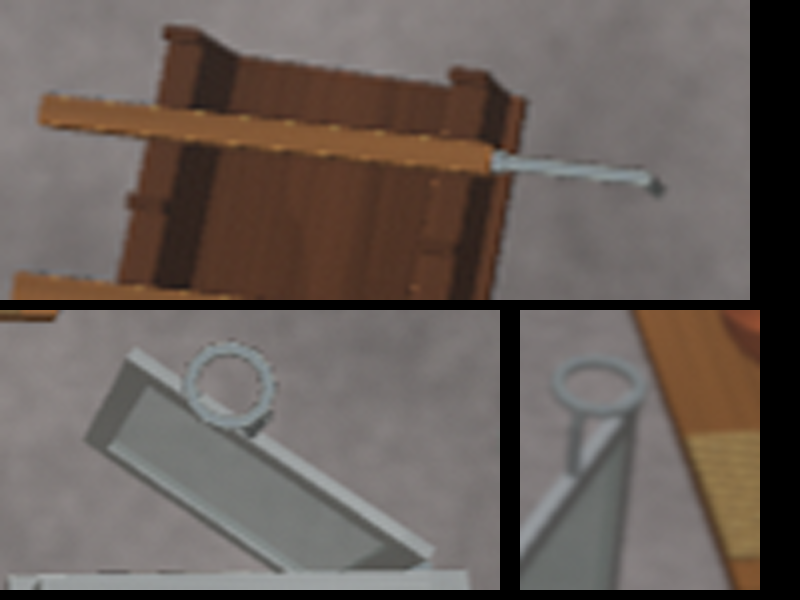

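The crops give the ring centre at top (417.2,149) and side (364.5,223.5). In the top view the handle ends are at (148.4,191.6) and (238,201.6), the steel end at (270,205.6) and the panel's hinge corner at (468,190.8).

```bash
python3 - <<'E'
from h import *
t=vision.snapshot("top");s=vision.snapshot("side")
h=cv2.cvtColor(t["img"],cv2.COLOR_BGR2HSV)
m=cv2.inRange(h,(8,120,112),(18,255,255)); m[:170]=0;m[262:]=0;m[:,:140]=0;m[:,300:]=0
for c in cv2.findContours(m,cv2.RETR_EXTERNAL,cv2.CHAIN_APPROX_NONE)[0]:
    if cv2.contourArea(c)>150:
        rr=cv2.minAreaRect(c); b=cv2.boxPoints(rr); b=b[np.argsort(b[:,0])]
        l,g=b[:2].mean(0),b[2:].mean(0); L,G=onz(t,*l,81),onz(t,*g,81)
        print(rr,l,g,L,G,np.linalg.norm(L-G),np.degrees(np.arctan2(*(G-L)[1::-1])))
for p in((148.4,191.6,81),(238,201.6,81),(270,205.6,77),(468,190.8,200),(394,142,200),(417.2,149,240),(362,197,190),(477,196,190)): print(p,onz(t,*p))
print(tri(t,(417.2,149),s,(364.5,223.5)))
E
```

```text
((187.53048706054688, 232.2255859375), (90.11212921142578, 6.073734283447266), 6.340191841125488) [142.8 227.2] [232.3 237.2] [433.6 441.8  81. ] [411.5 209.5  81. ] 233.3591061747579 -95.44982777717652
((192.5867919921875, 196.22853088378906), (89.78362274169922, 5.738797664642334), 6.418786525726318) [148.  191.2] [237.2 201.2] [527.9 436.6  81. ] [504.1 201.6  81. ] 236.1919567172125 -95.76971512055589
(148.4, 191.6, 81) [526.8 435.4  81. ]
(238, 201.6, 81) [503.2 199.5  81. ]
(270, 205.6, 77) [494.4 117.   77. ]
(468, 190.8, 200) [ 514.1 -343.3  200. ]
(394, 142, 200) [ 626.4 -181.   200. ]
(417.2, 149, 240) [ 597.5 -223.4  240. ]
(362, 197, 190) [ 499.1 -108.1  190. ]
(477, 196, 190) [ 504.3 -366.6  190. ]
(array([ 597.6, -223. ,  241.7]), np.float64(1.085724654978415))
```

>>> step_arm(targets=[[[27,-24,-7,0,0,-0.112],[53,-48,-14,0,0,-0.224],[80,-72,-21,0,0,-0.337],[107,-97,-28,0,0,-0.449],[133,-121,-35,0,0,-0.561],[160,-145,-42,0,0,-0.673],[187,-169,-49,0,0,-0.786],[213,-193,-56,0,0,-0.898],[240,-217,-63,0,0,-1.01],[267,-242,-70,0,0,-1.122],[293,-266,-77,0,0,-1.235],[320,-290,-83,0,0,-1.347]]], fingers=-0.2, newtons=80)

```text
time: 1.3
tool_pos: [512.4, 277.1, 169.8]
tcp_rot: [-180.0, 0.0, 83.9]
ft_force: [0.1, 0.9, 0.6]
finger_gap: 51.6
grip_force: 0.0
```

>>> step_arm(targets=[[[0,0,0,0,0,0],[0,0,0,0,0,0]]])

```text
time: 1.47
tool_pos: [512.3, 276.9, 169.6]
tcp_rot: [-179.9, 0.0, 84.0]
ft_force: [0.2, 1.3, 0.2]
finger_gap: 51.2
grip_force: 0.0
```

```bash
python3 - <<'E'
from h import *
q=r.sense(); print(q["time"],q["tool_pos"],q["tcp_rot"],q["finger_gap"],q["ft_force"])
s=vision.snapshot("side");t=vision.snapshot("top")
a=cv2.resize(s["img"][80:220,230:360],None,fx=3,fy=3); b=cv2.resize(t["img"][150:290,130:290],None,fx=2.6,fy=3)
cv2.imwrite("pics/g1.png",np.hstack([a,b[:420,:400]]))
E
```

```text
1.4667 [512.3 276.9 169.6] [-179.9    0.    84. ] 51.1632240049714 [0.2 1.3 0.2]
```

View pics/g1.png

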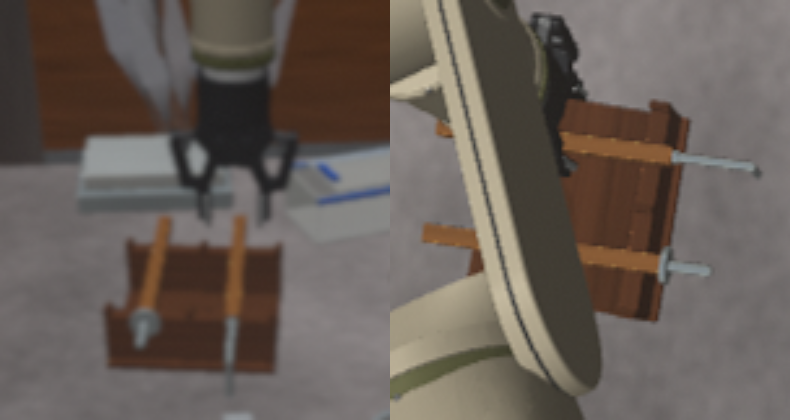

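The gripper straddles the hooked pole, midway along the handle: fingers at (205,215) and (268,215) with the pole at (238,225) in the side crop.

>>> step_arm(targets=[[[-1,1,-30,0,0,0],[-1,1,-60,0,0,0],[-1,1,-82,0,0,0],[-1,1,-93,0,0,0],[-1,1,-93,0,0,0]]])

```text
time: 1.98
tool_pos: [507.6, 279.8, 74.4]
tcp_rot: [-179.7, 0.1, 84.4]
ft_force: [-0.5, 0.1, -0.6]
finger_gap: 51.3
grip_force: 0.0
```

>>> step_arm(targets=[[[0,0,0,0,0,0],[0,0,0,0,0,0],[0,0,0,0,0,0],[0,0,0,0,0,0],[0,0,0,0,0,0],[0,0,0,0,0,0]]], fingers=1, newtons=80)

```text
time: 2.48
tool_pos: [512.0, 280.6, 79.9]
tcp_rot: [179.8, -0.1, 84.2]
ft_force: [-1.5, 1.3, 7.0]
finger_gap: 14.3
grip_force: 79.1
```

>>> step_arm(targets=[[[0,0,0,0,0,0],[0,0,0,0,0,0]]])

```text
time: 2.65
tool_pos: [512.0, 280.6, 79.9]
tcp_rot: [179.8, -0.1, 84.2]
ft_force: [-1.1, 0.0, 7.4]
finger_gap: 14.7
grip_force: 79.1
```

>>> step_arm(targets=[[[0,0,10,0,0,0],[0,0,25,0,0,0],[0,0,50,0,0,0],[0,0,80,0,0,0],[0,0,100,0,0,0],[0,0,100,0,0,0],[0,0,100,0,0,0]]])

```text
time: 3.23
tool_pos: [511.7, 280.1, 179.9]
tcp_rot: [179.8, -0.1, 84.2]
ft_force: [-0.1, 0.3, -1.8]
finger_gap: 14.5
grip_force: 78.2
```

```bash
python3 - <<'E'
from h import *
q=r.sense(); print(q["time"],q["tool_pos"],q["tcp_rot"],q["finger_gap"],q["ft_force"])
s=vision.snapshot("side");t=vision.snapshot("top")
a=cv2.resize(s["img"][80:220,230:360],None,fx=3,fy=3); b=cv2.resize(t["img"][150:290,130:290],None,fx=2.6,fy=3)
cv2.imwrite("pics/g2.png",np.hstack([a,b[:420,:400]]))
E
```

```text
3.2333 [511.7 280.1 179.9] [179.8  -0.1  84.2] 14.492052934812877 [-0.1  0.3 -1.8]
```

View pics/g2.png

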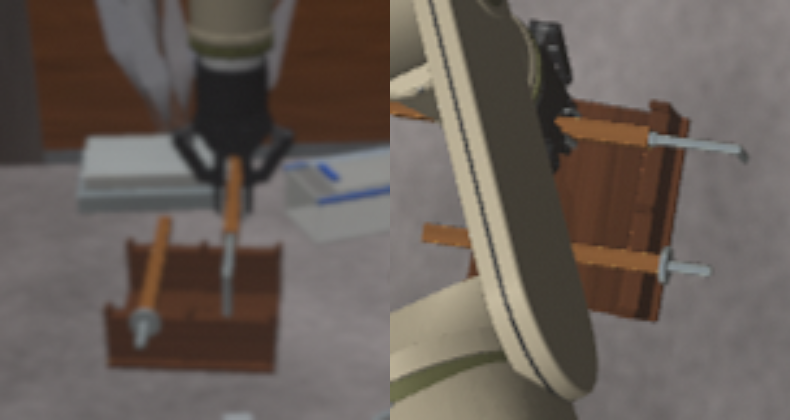

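```bash
python3 - <<'E'
from h import *
s=vision.snapshot("side");t=vision.snapshot("top")
print(onz(t,265.2,200.8,177), onz(t,221,192.5,181),tri(t,(266.2,202.7),s,(305.7,184.5)))
tcp=np.array([511.7,280.1,0]);d=Rot.from_euler("z",-95.8,degrees=True).apply([1,0,0])
for z in(173,166): print("pred end",tcp+160*d,px(s,tcp+160*d+[0,0,z-45]),px(s,tcp+160*d+[0,0,z]),px(t,tcp+160*d+[0,0,z+4]),px(t,tcp+160*d+[0,0,z-45]))
e=tcp+80*d; print(px(s,e+[0,0,173]),px(t,e+[0,0,181]))
a=cv2.resize(s["img"][120:200,270:340],None,fx=6,fy=6,interpolation=cv2.INTER_CUBIC); b=cv2.resize(t["img"][180:220,220:280],None,fx=6,fy=6,interpolation=cv2.INTER_CUBIC)
c=np.zeros((480,800,3),np.uint8); c[:,:420]=a; c[:240,430:790]=b; cv2.imwrite("pics/g3.png",c)
E
```

```text
[489.9 114.3 177. ] [507.6 217.4 181. ] (array([494.4, 118.8, 131.8]), np.float64(2.9480644702191956))
pred end [495.5 120.9   0. ] [305.6 185.3] [305.4 172.1] [262.4 198.4] [265.6 201.9]
pred end [495.5 120.9   0. ] [305.6 187.3] [305.4 174.2] [262.9 198.9] [266.  202.4]
[306.6 159.3] [228.1 194.3]
```

View pics/g3.png

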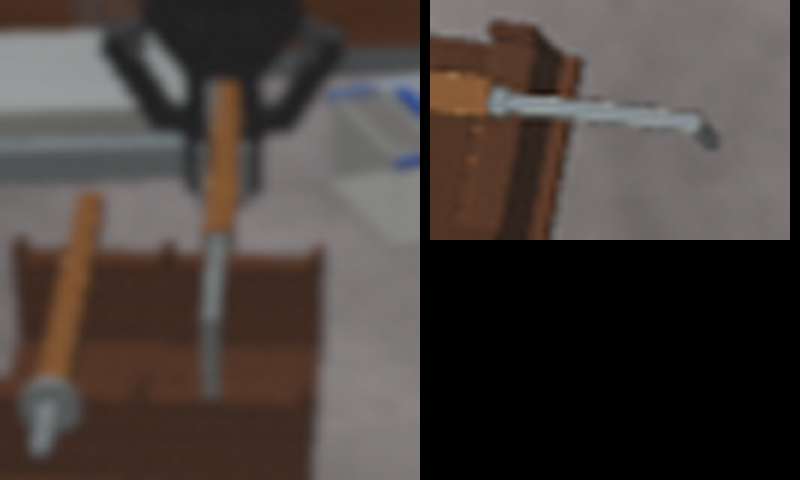

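The hook pin's tip is at side (305,185.8) and top (266.3,204), and the pole hangs level in the grip. The tip sits at about TCP + (-19,-162,-51). Next I carry it over the ring.

>>> step_arm(targets=[[[5,-15,23,0,0,0],[13,-42,47,0,0,0],[22,-72,71,0,0,0],[31,-102,94,0,0,0],[41,-134,118,0,0,0],[52,-168,141,0,0,0],[63,-204,141,0,0,0],[74,-240,141,0,0,0],[85,-276,141,0,0,0],[95,-308,141,0,0,0],[102,-330,141,0,0,0],[105,-340,141,0,0,0]]])

```text
time: 4.43
tool_pos: [615.3, -63.8, 316.1]
tcp_rot: [-179.8, 0.0, 84.0]
ft_force: [0.1, -0.3, -2.2]
finger_gap: 14.4
grip_force: 78.3
```

>>> step_arm(targets=[[[0,0,0,0,0,0],[0,0,0,0,0,0],[0,0,0,0,0,0]]])

```text
time: 4.68
tool_pos: [615.1, -58.9, 317.7]
tcp_rot: [-179.9, -0.0, 84.3]
ft_force: [-1.2, 0.2, -1.3]
finger_gap: 13.9
grip_force: 78.3
```

```bash
python3 - <<'E'
from h import *
q=r.sense(); print(q["time"],q["tool_pos"],q["tcp_rot"],q["finger_gap"],q["ft_force"])
s=vision.snapshot("side");t=vision.snapshot("top")
tip=q["tool_pos"]+[-19,-162.5,-51]; print(tip,px(s,tip),px(t,tip),px(s,tip+[0,0,45]),px(t,tip+[0,0,45]))
for z in(215,236):print(px(s,[597.5,-223,z]))
a=cv2.resize(s["img"][170:250,320:400],None,fx=5,fy=5,interpolation=cv2.INTER_CUBIC); b=cv2.resize(t["img"][120:200,370:450],None,fx=5,fy=5,interpolation=cv2.INTER_CUBIC)
cv2.imwrite("pics/r1.png",np.hstack([a,b]))
E
```

```text
4.6833 [615.1 -58.9 317.7] [-179.9   -0.    84.3] 13.911631390419425 [-1.2  0.2 -1.3]
[ 596.1 -221.4  266.7] [364.4 213.3] [419.4 145.8] [366.2 194.5] [424.9 138.8]
[363.2 233.7]
[364.  225.8]
```

View pics/r1.png

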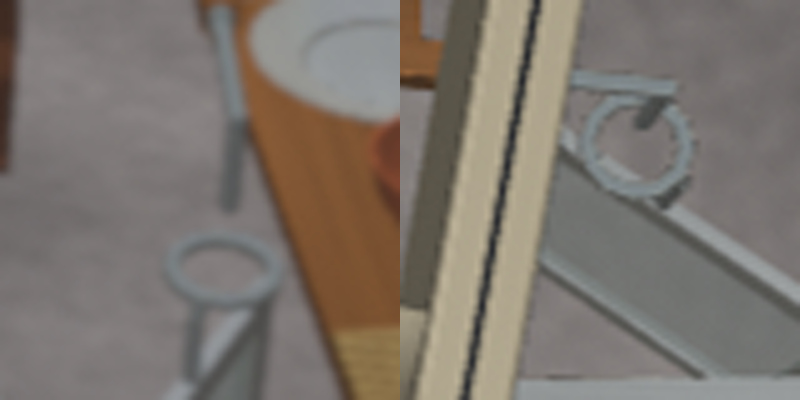

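The side view shows the tip at (366.2,211.6) and the ring at (364.4,224). The top view shows the tip at (418.2,145.6) and the ring at (417.4,149.6).

```bash
python3 - <<'E'
from h import *
s=vision.snapshot("side");t=vision.snapshot("top")
print(tri(t,(418.2,145.6),s,(366.2,211.6)),tri(t,(417.4,149.6),s,(364.4,224)))
print(onz(t,418.2,145.6,267),onz(t,417.4,149.6,240))
E
```

```text
(array([ 598.3, -218.9,  268.1]), np.float64(4.062102202656225)) (array([ 596.9, -223.7,  240.8]), np.float64(1.8847672941010611))
[ 596.5 -219.   267. ] [ 596.2 -223.8  240. ]
```

>>> step_arm(targets=[[[-1,-5,-5,0,0,0],[-1,-5,-17,0,0,0],[-1,-5,-32,0,0,0],[-1,-5,-45,0,0,0],[-1,-5,-52,0,0,0],[-1,-5,-52,0,0,0],[-1,-5,-52,0,0,0]]])

```text
time: 5.47
tool_pos: [614.0, -65.3, 265.4]
tcp_rot: [-179.9, -0.0, 84.2]
ft_force: [0.4, -0.5, -0.7]
finger_gap: 14.8
grip_force: 78.3
```

```bash
python3 - <<'E'
from h import *
q=r.sense(); print(q["time"],q["tool_pos"],q["tcp_rot"],q["finger_gap"],q["ft_force"])
s=vision.snapshot("side");t=vision.snapshot("top")
a=cv2.resize(s["img"][170:250,320:400],None,fx=5,fy=5,interpolation=cv2.INTER_CUBIC); b=cv2.resize(t["img"][120:200,370:450],None,fx=5,fy=5,interpolation=cv2.INTER_CUBIC)
cv2.imwrite("pics/r2.png",np.hstack([a,b]))
E
```

```text
5.4667 [614.  -65.3 265.4] [-179.9   -0.    84.2] 14.761754150846018 [ 0.4 -0.5 -0.7]
```

View pics/r2.png

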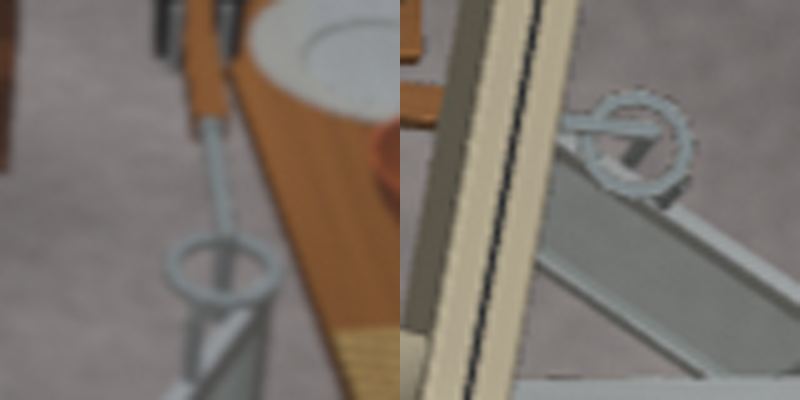

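The pin is inside the ring in both views: side (225,265) and top (640,150). I now swing the panel along the arc.

>>> step_arm(targets=[[[-6,4,0,0,0,0],[-13,8,0,0,0,0],[-23,14,0,0,0,0],[-29,16,0,0,0,0],[-35,19,0,0,0,0],[-41,21,0,0,0,0],[-48,23,0,0,0,0],[-54,24,0,0,0,0],[-60,25,0,0,0,0],[-66,26,0,0,0,0],[-73,27,0,0,0,0],[-80,27,0,0,0,0]]])

```text
time: 6.57
tool_pos: [533.8, -38.2, 266.3]
tcp_rot: [-180.0, -0.0, 84.2]
ft_force: [1.7, 0.4, -0.4]
finger_gap: 14.3
grip_force: 78.4
```

>>> step_arm(targets=[[[-4,0,0,0,0,0],[-8,0,0,0,0,0],[-12,0,0,0,0,0],[-14,0,0,0,0,0]]])

```text
time: 6.9
tool_pos: [520.0, -38.5, 266.3]
tcp_rot: [-180.0, 0.0, 84.2]
ft_force: [1.2, 0.3, -1.1]
finger_gap: 14.4
grip_force: 78.3
```

>>> step_arm(targets=[[[-3,0,0,0,0,0],[-5,0,0,0,0,0],[-7,0,0,0,0,0],[-8,0,0,0,0,0]]])

```text
time: 7.23
tool_pos: [512.3, -38.4, 266.3]
tcp_rot: [-180.0, 0.0, 84.2]
ft_force: [0.2, -0.4, -1.5]
finger_gap: 14.5
grip_force: 78.3
```

```bash
python3 - <<'E'
from h import *
q=r.sense(); print(q["time"],q["tool_pos"],q["tcp_rot"],q["finger_gap"],q["ft_force"])
s=vision.snapshot("side");t=vision.snapshot("top")
a=cv2.resize(s["img"][170:360,270:400],None,fx=3,fy=3,interpolation=cv2.INTER_CUBIC); b=cv2.resize(t["img"][130:240,355:485],None,fx=3,fy=5.18,interpolation=cv2.INTER_CUBIC)[:570]
b=np.vstack([b,np.zeros((570-b.shape[0],b.shape[1],3),np.uint8)])
cv2.imwrite("pics/r3.png",np.hstack([a,b]))
E
```

```text
7.2333 [512.3 -38.4 266.3] [-180.     0.    84.2] 14.511447791088793 [ 0.2 -0.4 -1.5]
```

View pics/r3.png

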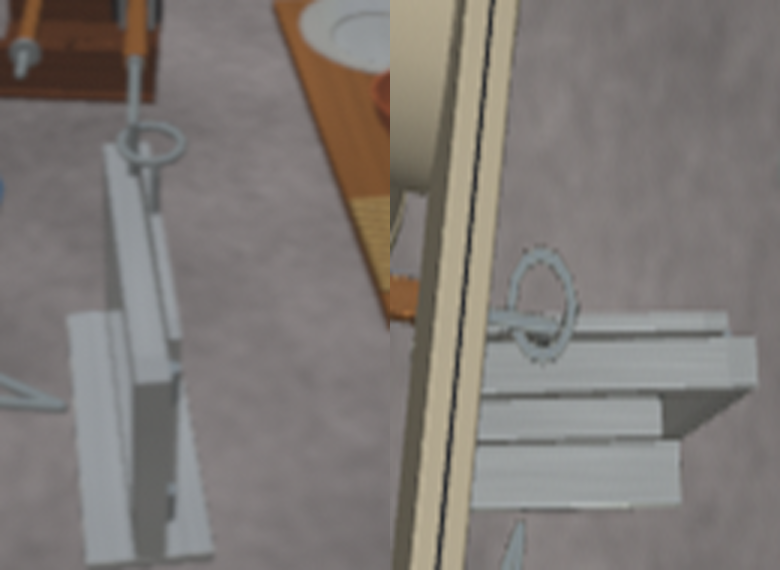

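The panel is almost flat to the frame. In the top crop the ring is at (543,303) with the pin against its near bar. I push on gently until the stop shows in the force.

>>> step_arm(targets=[[[-2,0,0,0,0,0],[-4,0,0,0,0,0],[-4,0,0,0,0,0]]])

```text
time: 7.58
tool_pos: [508.6, -38.3, 266.5]
tcp_rot: [179.9, -0.0, 84.2]
ft_force: [3.2, 0.1, -1.4]
finger_gap: 14.2
grip_force: 78.4
```

>>> step_arm(targets=[[[-2,0,0,0,0,0],[-3,0,0,0,0,0],[-3,0,0,0,0,0]]])

```text
time: 7.83
tool_pos: [506.3, -38.1, 266.9]
tcp_rot: [179.8, -0.0, 84.3]
ft_force: [7.1, 1.5, -1.7]
finger_gap: 14.2
grip_force: 79.2
```

```bash
python3 - <<'E'
from h import *
q=r.sense(); print(q["time"],q["tool_pos"],q["tcp_rot"],q["ft_force"],q["wrist_torque"])
t=vision.snapshot("top"); print(onz(t,406,188.5,240))
E
```

```text
7.8333 [506.3 -38.1 266.9] [179.8  -0.   84.3] [ 7.1  1.5 -1.7] [ 0.2 -1.2  1. ]
[ 509.5 -197.1  240. ]
```

The force climbed to 7 N at the stop, with the ring at (509.5,-197) as expected for shut. I now back off to the middle of the hole and lift.

>>> step_arm(targets=[[[4,0,0,0,0,0],[9,0,0,0,0,0],[14,0,0,0,0,0],[16,0,0,0,0,0],[16,0,0,0,0,0]]])

```text
time: 8.3
tool_pos: [521.6, -38.4, 265.9]
tcp_rot: [-179.9, -0.0, 84.2]
ft_force: [0.2, -0.1, -0.7]
finger_gap: 14.2
grip_force: 78.5
```

```bash
python3 - <<'E'
from h import *
q=r.sense(); print(q["time"],q["tool_pos"],q["tcp_rot"],q["finger_gap"],q["ft_force"])
s=vision.snapshot("side");t=vision.snapshot("top")
a=cv2.resize(s["img"][170:250,290:370],None,fx=5,fy=5,interpolation=cv2.INTER_CUBIC); b=cv2.resize(t["img"][150:230,370:450],None,fx=5,fy=5,interpolation=cv2.INTER_CUBIC)
cv2.imwrite("pics/r4.png",np.hstack([a,b]))
E
```

```text
8.3 [521.6 -38.4 265.9] [-179.9   -0.    84.2] 14.227282436625769 [ 0.2 -0.1 -0.7]
```

View pics/r4.png

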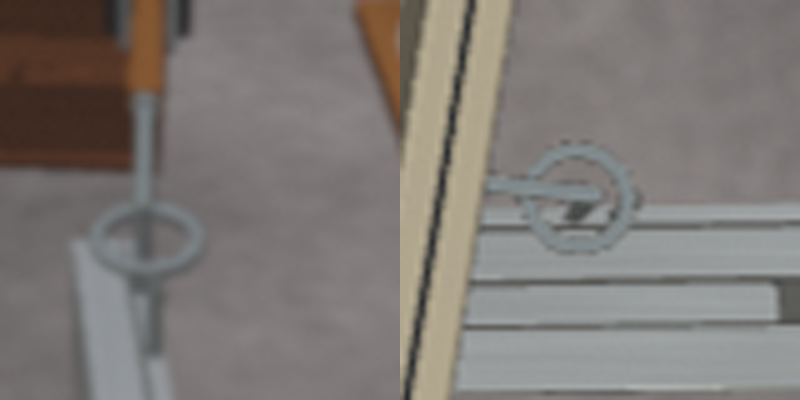

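The pin stands free in the middle of the ring: top crop (580,205), ring (580,198).

>>> step_arm(targets=[[[0,0,10,0,0,0],[0,0,30,0,0,0],[0,0,50,0,0,0],[0,0,60,0,0,0],[0,0,60,0,0,0]]])

```text
time: 8.82
tool_pos: [522.6, -38.6, 330.1]
tcp_rot: [179.7, 0.0, 84.2]
ft_force: [0.4, 0.6, -0.8]
finger_gap: 14.6
grip_force: 78.5
```

>>> step_arm(targets=[[[0,12,0,0,0,0],[-1,38,0,0,0,0],[-2,68,0,0,0,0],[-3,98,0,0,0,0],[-4,130,-18,0,0,0],[-5,162,-40,0,0,0],[-6,194,-62,0,0,0],[-7,226,-84,0,0,0],[-8,258,-106,0,0,0],[-9,288,-126,0,0,0],[-10,310,-140,0,0,0],[-10,319,-146,0,0,0]]])

```text
time: 9.82
tool_pos: [508.0, 283.2, 175.5]
tcp_rot: [-179.6, 0.1, 84.4]
ft_force: [0.1, -0.9, -2.0]
finger_gap: 14.1
grip_force: 78.5
```

>>> step_arm(targets=[[[0,0,0,0,0,0],[0,0,0,0,0,0],[0,0,0,0,0,0]]])

```text
time: 10.07
tool_pos: [511.9, 279.9, 181.0]
tcp_rot: [180.0, 0.0, 84.2]
ft_force: [1.3, -0.5, -0.1]
finger_gap: 14.6
grip_force: 78.5
```

```bash
cat > m.py <<'E'
from h import *
q=r.sense(); print(q["time"],q["tool_pos"],q["tcp_rot"],q["finger_gap"],q["ft_force"])
s=vision.snapshot("side");t=vision.snapshot("top"); cv2.imwrite("pics/m_s%.1f.png"%q["time"],s["img"]);cv2.imwrite("pics/m_t%.1f.png"%q["time"],t["img"])
for n,v,box,lo in(("top",t,(140,160,300,265),(8,120,105)),("side",s,(255,120,340,205),(5,120,75))):
    m=cv2.inRange(cv2.cvtColor(v["img"],cv2.COLOR_BGR2HSV),lo,(18,255,255)); k=np.zeros_like(m); x0,y0,x1,y1=box; k[y0:y1,x0:x1]=255; m&=k
    for c in cv2.findContours(m,cv2.RETR_EXTERNAL,cv2.CHAIN_APPROX_NONE)[0]:
        if cv2.contourArea(c)>60:
            b=cv2.boxPoints(cv2.minAreaRect(c)); b=b[np.argsort(b[:,0 if n=="top" else 1])]
            print(n,cv2.contourArea(c),b[:2].mean(0),b[2:].mean(0))
E
python3 m.py
```

```text
10.0667 [511.9 279.9 181. ] [180.    0.   84.2] 14.553583359769384 [ 1.3 -0.5 -0.1]
top 165.0 [198.7 233.5] [232.3 237.3]
top 76.0 [142.8 227. ] [159.2 229. ]
top 187.0 [192.9 190.1] [228.7 194.1]
side 395.5 [296.  153.5] [294.4 186.3]
side 69.5 [308.9 132. ] [306.5 156.1]
```

>>> step_arm(targets=[[[0,0,-12,0,0,0],[0,0,-35,0,0,0],[0,0,-60,0,0,0],[0,0,-80,0,0,0],[0,0,-90,0,0,0],[0,0,-95,0,0,0],[0,0,-96,0,0,0],[0,0,-96,0,0,0]]])

```text
time: 10.83
tool_pos: [512.1, 280.7, 85.0]
tcp_rot: [179.9, -0.0, 84.2]
ft_force: [0.1, -0.6, -0.1]
finger_gap: 14.4
grip_force: 78.5
```

>>> step_arm(targets=[[[0,0,-1,0,0,0],[0,0,-2,0,0,0],[0,0,-3,0,0,0],[0,0,-3,0,0,0]]])

```text
time: 11.17
tool_pos: [511.7, 280.8, 81.8]
tcp_rot: [180.0, -0.0, 84.2]
ft_force: [1.1, 0.3, -1.0]
finger_gap: 14.0
grip_force: 78.5
```

>>> step_arm(targets=[[[0,0,-1,0,0,0],[0,0,-2,0,0,0],[0,0,-2,0,0,0]]])

```text
time: 11.42
tool_pos: [511.7, 280.8, 79.9]
tcp_rot: [180.0, -0.0, 84.2]
ft_force: [-1.9, -0.9, 3.8]
finger_gap: 14.2
grip_force: 79.2
```

>>> step_arm(targets=[[[0,0,-1,0,0,0],[0,0,-1,0,0,0]]])

```text
time: 11.58
tool_pos: [511.7, 280.8, 79.9]
tcp_rot: [180.0, -0.0, 84.2]
ft_force: [-6.6, -2.8, 12.8]
finger_gap: 14.5
grip_force: 80.5
```

```bash
python3 m.py
```

```text
11.5833 [511.7 280.8  79.9] [180.   -0.   84.2] 14.540072597904812 [-6.6 -2.8 12.8]
top 97.5 [212.7 234.6] [232.4 236.8]
top 170.0 [143.7 227.4] [179.1 231.2]
top 140.5 [207.  198.2] [237.8 201.6]
side 479.0 [295.9 153.5] [294.4 186.3]
```

The pole sits on both trestles: the handle end is at (237.8,201.6), against (237.2,201.2) at first. I ease off and open.

>>> step_arm(targets=[[[0,0,1,0,0,0],[0,0,1,0,0,0]]])

```text
time: 11.85
tool_pos: [511.8, 280.8, 79.9]
tcp_rot: [180.0, -0.0, 84.2]
ft_force: [-2.2, -0.8, 4.9]
finger_gap: 14.1
grip_force: 79.6
```

>>> step_arm(targets=[[[0,0,0,0,0,0],[0,0,0,0,0,0],[0,0,0,0,0,0],[0,0,0,0,0,0],[0,0,0,0,0,0]]], fingers=-0.2)

```text
time: 12.27
tool_pos: [511.4, 280.6, 79.0]
tcp_rot: [-180.0, 0.0, 84.2]
ft_force: [0.8, 0.9, -0.0]
finger_gap: 51.3
grip_force: 0.0
```

>>> step_arm(targets=[[[0,0,10,0,0,0],[0,0,30,0,0,0],[0,0,60,0,0,0],[0,0,95,0,0,0],[0,0,130,0,0,0],[0,0,155,0,0,0],[0,0,170,0,0,0],[0,0,170,0,0,0]]])

```text
time: 12.93
tool_pos: [513.6, 281.6, 255.6]
tcp_rot: [179.6, -0.2, 84.2]
ft_force: [-0.1, 0.9, 0.0]
finger_gap: 51.3
grip_force: 0.0
```

>>> step_arm(targets=[[[-10,10,0,0,0,0],[-35,30,0,0,0,0],[-62,55,0,0,0,0],[-90,80,0,0,0,0],[-118,105,0,0,0,0],[-146,130,0,0,0,0],[-174,155,0,0,0,0],[-202,180,0,0,0,0],[-230,205,0,0,0,0],[-255,230,0,0,0,0],[-270,245,0,0,0,0],[-270,245,0,0,0,0]]])

```text
time: 13.93
tool_pos: [236.6, 527.5, 247.3]
tcp_rot: [-179.8, 0.1, 84.5]
ft_force: [0.8, -0.5, -0.7]
finger_gap: 51.4
grip_force: 0.0
```

```bash
sed -i 's/(5,120,75)/(5,150,95)/' m.py; python3 m.py; python3 - <<'E'
from h import *
# steel of hook rod and ring: bright, unsaturated pixels
t=vision.snapshot("top"); g=cv2.cvtColor(t["img"],cv2.COLOR_BGR2HSV)
m=cv2.inRange(g,(85,15,125),(115,80,255)); 
for n,(x0,y0,x1,y1) in {"rodsteel":(238,190,285,220),"ring":(385,170,430,196)}.items():
    k=m[y0:y1,x0:x1]; p=cv2.findNonZero(k); print(n,None if p is None else np.array(cv2.boundingRect(p))+[x0,y0,0,0])
s=vision.snapshot("side")
print("ring shut pred top",px(t,[509.5,-197,240]),"original handle ends",px(t,[511.6,279.1,81]))
# panel/frame far edge rows at several columns (top view)
gr=cv2.cvtColor(t["img"],cv2.COLOR_BGR2GRAY)
for u in(385,395,430,450,460): print(u,gr[186:214,u])
E
```

```text
13.9333 [236.6 527.5 247.3] [-179.8    0.1   84.5] 51.35295589135853 [ 0.8 -0.5 -0.7]
top 451.5 [142.8 227.1] [232.3 237.3]
top 427.0 [147.9 191.5] [237.8 201.6]
rodsteel [239 201  31   6]
ring [395 179  22  17]
ring shut pred top [406.  188.5] original handle ends [207.6 198. ]
385 [131 129 129 128 127 131 152 156 158 113 114 152 156 156 154 155 153 154
 156 160 100 129 155 155 153 155 153 158]
395 [131 138 141 141 141 138 134 126 146  99 128 154 156 155 153 156 152 156
 157 145  95 141 156 156 155 154 155 157]
430 [133 134 135 137 135 157 161 163 130 113 157 158 159 160 162 157 158 158
 162 114 118 155 161 163 164 162 160 163]
450 [130 129 129 127 142 161 164 167 101 135 159 160 161 161 166 161 160 160
 164 105  89  93  94  95  95  94  92  89]
460 [122 123 122 122 137 153 154 158  96 131 157 159 163 159 164 162 159 162
 148  99  89  91  87  85  86 103 125 126]
```

>>> step_arm(targets=[[[0,0,0,0,0,0],[0,0,0,0,0,0],[0,0,0,0,0,0]]])

```text
time: 14.38
tool_pos: [242.2, 525.1, 249.3]
tcp_rot: [180.0, 0.0, 84.1]
ft_force: [-0.1, 0.4, -0.3]
finger_gap: 51.3
grip_force: 0.0
```

```bash
python3 -c "
from bench import r
print(r.hand_in())"
```

```text
the job is handed in; nothing more can be done
None
```

I pulled the hatch shut against its stop with the hooked pole, laid the pole back in its lane on both trestles with the hook down, left the honing rod where it lay, and handed the job in at about 14.4 s; the hand-in returned no verdict.

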